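Put the returned gas-sampling kit away in its foam trays

TASK

Put the four returned pieces of equipment away, each in its own foam tray: the canister with the red shoulder in the round red pocket, the one with the green shoulder in the round green pocket, the brass regulator in the pocket with the yellow outline, and the blue pump in the blue rectangular pocket. Each must sit upright and flat on the floor of its pocket, lined up with it; do not drop anything from a height or tip it over, and leave the tape roll and the jar where they are.

Things in the scene. Friction and masses are not known exactly. Their poses are not given: they have to be found in the camera images.
- red_canister: Loose small gas canister standing upright: bare metal cylinder 50 mm in diameter with a red band and red shoulder (above 82 mm) and a black valve cap of 20 mm diameter; 110 mm high overall, about 0.3 kg. The straight body to grip runs from the table to 82 mm up. Origin: centre of its underside; z up; it may be turned any way.
- green_canister: Loose small gas canister standing upright: bare metal cylinder 50 mm in diameter with a green band and green shoulder (above 82 mm) and a black valve cap of 20 mm diameter; 110 mm high overall, about 0.3 kg. The straight body to grip runs from the table to 82 mm up. Origin: centre of its underside; z up; it may be turned any way.
- regulator: Loose brass pressure regulator, lying with its black knob up, about 0.45 kg: a brass bar 92 mm long (x) by 28 mm (y) by 28 mm high, with two round gauges facing up at x = -38 and +38 mm (36 mm in diameter, from 28 to 41 mm up; 112 mm long overall) and in the middle an upright round black knob, 36 mm in diameter, from 40 to 74 mm up, on a 30 mm brass neck. Pinch the knob across y, clear of the gauges. Origin: centre of its underside; x along the bar, z up.
- pump: Loose blue air-sampling pump, a block 80 mm long (x), 52 mm wide (y), 46 mm high, about 0.4 kg, with a black panel and green display on top and a short steel inlet stub (12 mm in diameter, 6 mm high) on top at x = +28 mm. Grip it across y. Origin: centre of its underside; z up.
- red_tray: Fixed black foam tray, 96 x 96 mm and 10 mm high, with a round pocket 68 mm in diameter (9 mm room all round the canister) whose flat floor is red; place of the canister with the red shoulder. The pocket floor lies 4 mm above the table and 6 mm below the tray's rim. Origin: centre of the underside, on the table, straight below the pocket's centre; z up.
- green_tray: Fixed black foam tray, 96 x 96 mm and 10 mm high, with a round pocket 68 mm in diameter (9 mm room all round the canister) whose flat floor is green; place of the canister with the green shoulder. The pocket floor lies 4 mm above the table and 6 mm below the tray's rim. Origin: centre of the underside, on the table, straight below the pocket's centre; z up.
- regulator_tray: Fixed black foam tray, 136 mm (x) by 72 mm (y), 10 mm high, with a narrow pocket 110 mm (x) by 46 mm (y) marked with the yellow outline of the regulator (a bar with three round lobes); 9 mm room on each side of the brass bar, which may go in either way round. Pocket floor 4 mm above the table, 6 mm below the rim. Origin: centre of the underside, on the table; x along the pocket, z up.
- pump_tray: Fixed black foam tray, 122 mm (x) by 94 mm (y), 10 mm high, with a pocket 98 mm (x) by 70 mm (y) with a blue rectangular floor: place of the pump, with 9 mm room on each side, either way round. Pocket floor 4 mm above the table, 6 mm below the rim. Origin: centre of the underside, on the table; x along the pocket's long side, z up.
- tape_roll: Bystander: orange roll of tape lying flat, 68 mm outside and 48 mm inside diameter, 25 mm high, loose; leave it alone. Origin: centre of its underside.
- filter_jar: Bystander: small whitish jar with a white cap and a pale paper label, 48 mm in diameter, 70 mm high, loose; leave it alone. Origin: centre of its underside.

How it is judged (in metres and radians):
At the end, for the whole second after the job is handed in: Each thing on the floor of its own pocket (underside under 7 mm up): canisters within 12 mm of the centre, regulator and pump within 15 mm and 0.35 rad of the pocket's long axis, either way round; all tilted under 0.07 rad, released and at rest (horizontal distance between red_canister and red_tray below 0.012 m and z of red_canister in the frame of red_tray below 0.007 m and angle between each of red_canister, green_canister, regulator, pump's own z axis and vertical below 0.07 rad and linear speed of each of red_canister, green_canister, regulator, pump below 0.02 m/s and angular speed of each of red_canister, green_canister, regulator, pump below 0.2 rad/s and horizontal distance between green_canister and green_tray below 0.012 m and z of green_canister in the frame of green_tray below 0.007 m and horizontal distance between regulator and regulator_tray below 0.015 m and z of regulator in the frame of regulator_tray below 0.007 m and angle between the x axis of regulator and the x axis of regulator_tray, either way round below 0.35 rad and horizontal distance between pump and pump_tray below 0.015 m and z of pump in the frame of pump_tray below 0.007 m and angle between the x axis of pump and the x axis of pump_tray, either way round below 0.35 rad); the robot touches nothing.
It fails at once if one of the four things tipped over (angle between any of red_canister, green_canister, regulator, pump's own z axis and vertical above 0.6 rad).
It fails at once if one of the four things let go while its underside is more than 50 mm above the table ((height (world z) of red_canister above 0.05 m and contact force between red_canister and the fingers below 0.01 N) or (height (world z) of green_canister above 0.05 m and contact force between green_canister and the fingers below 0.01 N) or (height (world z) of regulator above 0.05 m and contact force between regulator and the fingers below 0.01 N) or (height (world z) of pump above 0.05 m and contact force between pump and the fingers below 0.01 N)).
It fails at once if the tape roll or the jar pushed more than 20 mm or tipped over (distance of any of tape_roll, filter_jar from where it was at the start of the episode above 0.02 m or angle between any of tape_roll, filter_jar's own z axis and vertical above 0.5 rad).
It also fails if it takes over 120 s, if anything falls off the work surface, if the arm or the gripper's body presses on something with over 40 N, if the wrist force passes 120 N, or if a joint passes its speed limit or range.

ROBOT

A 6-joint arm with a two-finger parallel gripper is mounted at the origin on the work surface. World frame = base frame: x ahead of the robot, y to its left, z up, the work surface at z = 0. Lengths are in m, angles in degrees, forces in N, time in s.
With the tool pointing down it reaches from about 0.375 to 0.9 m from the base axis. Payload 3.1 kg.
Tool frame: the origin (TCP) lies between the finger pads; the fingertips stand 25 mm ahead of it and the grasp point (between the pads) lies 6 mm ahead of it; z points along the fingers, y is the direction in which the jaws open and shut (so a half turn about z gives the same grasp; the last joint's range is limited). The gripper opens to 85 mm and grips with 20 to 120 N. Pads are 22 mm wide; open, the fingers measure 114 mm over their backs; the gripper's body (76 mm by 85 mm) begins 54 mm behind the grasp point. The pads swing forward as they close: fully open they stand 13 mm farther back than shut.
Start: joints at [57.095, 30.224, 82.088, -0, 67.689, -10.227], TCP at [0.241, 0.577, 0.256] pointing down, gripper open.
Joint ranges: [-176.69, 176.69], [-43.24, 126.21], [12.49, 139.97], [-82, 262], [0, 151.66], [-163.58, 163.58]. Speed limits (degrees/s): [159.86, 159.86, 180, 180, 180, 180].

INTERFACE

Orientations are given as a 3x3 rotation matrix whose columns are the frame's x, y, z axes.
In Python, from rig import state, read_camera, hand_in gives the robot as it stands. The module is installed in compiled form; this text tells all that it offers.
- The arm moves only by the tool step_arm, never from a script. Its argument "rows" is a list of rows, each a list of 4 numbers: the shift along the tool's x, y, z in cm, then the turn about the tool's z in degrees. In form: [[dx, dy, dz, yaw], ...]. A call has 1 to 5 rows; each row is the pose to reach, as a shift and turn from the pose commanded when the call began, along the tool's axes at that moment; what a row does not reach only later rows make up. A row lasts 1/10 s, in which the tool goes at most 50 mm and 8.59 degrees, less where a joint would pass 70% of its speed; a pose out of reach is approached as far as the arm can. A call with a gripper value outside its range is refused whole. "fingers" is the gripper command: -1 is shut, 1 is fully open, values between are in proportion, set as the call begins (left out, the last holds). The fingers move at their own pace and stop on an object; the grip force is fixed at half the most. Time passes only in rows, so rows that repeat a pose let the fingers close. It gives the time, the measured TCP pose, the force and the opening at its end, in the units of the state.
- state(): the state, without advancing time (a new reading comes with each control period).
- read_camera(name): name is "side" or "top" or "wrist"; returns a dict with "img" (420x560x3 uint8, red, green, blue), "depth" (420x560 float32, m along the optical axis (not along the pixel's ray), 0 where there is no reading), "mtx" (3x3 intrinsics, pixels), "R" (3x3) and "t" (3): a world point X has camera coordinates R X + t. Camera axes: x right, y down, z forward; pixel columns grow to the right and rows downward; lengths in m; the calibration is good to about 2 mm. A picture is of the moment at which its call begins.
- hand_in(): hands the job in, once; it reports no verdict.
The state is a dict: "time": time; "joint_positions": joint angles; "joint_velocities": joint speeds; "joint_torque": joint torques, N m; "eef_pos": TCP position; "eef_rot": TCP orientation; "wrist_force": force on the tool from outside, world axes, zero at the start; "wrist_torque": the same for the moment, N m; "opening": finger opening in m.
Only numpy, scipy, OpenCV 4.12 (cv2) and the standard library are available. Lean on these libraries where they do the work, as an engineer would, in place of code of your own. Each camera call takes 0.05 s, during which the arm holds its last target.

## Working session

There is one attempt and no reset: what is moved stays moved. The work goes in short steps, Python scripts to look and compute and a tool call to move; the robot and the scene stay as the last step left them, time stands still between calls to the robot, and variables do not carry over. Pictures are saved under pics/ and viewed, and the job is handed in when it is done.

Besides the shell and the picture viewer there is one more tool, called after "Emit:" by a JSON object that holds its "method" and its "body", one argument or row to a line. step_arm: Moves the arm, as the interface text tells. Its arguments: {"type":"object","properties":{"rows":{"type":"array"},"fingers":{"type":"number"}},"required":["rows"]}

```bash
mkdir -p pics
python3 - <<'E'
from rig import state, read_camera
import cv2,numpy as np
s=state(); print({k:np.round(v,3).tolist() for k,v in s.items()})
for n in ["top","side","wrist"]:
    c=read_camera(n); cv2.imwrite(f"pics/{n}0.png",c["img"][:,:,::-1]); np.savez(f"{n}0.npz",**c)
    print(n,np.round(c["mtx"],1).tolist(),np.round(c["R"],3).tolist(),np.round(c["t"],3).tolist())
E
```

```text
{'time': 0.0, 'joint_positions': [57.097, 30.28, 82.157, -0.0, 67.69, -10.228], 'joint_velocities': [0.01, 0.041, -0.006, -0.006, 0.012, -0.027], 'joint_torque': [-0.0, -44.235, -17.803, -0.0, 0.008, -0.0], 'eef_pos': [0.241, 0.576, 0.255], 'eef_rot': [[-0.923, 0.386, -0.001], [0.386, 0.923, -0.002], [0.0, -0.002, -1.0]], 'wrist_force': [-0.655, 0.507, -0.388], 'wrist_torque': [-0.001, 0.034, -0.002], 'opening': 0.085}
top [[472.4, 0.0, 282.5], [0.0, 472.4, 202.5], [0.0, 0.0, 1.0]] [[-0.024, -1.0, -0.015], [-0.993, 0.026, -0.112], [0.112, 0.012, -0.994]] [0.031, 0.526, 1.324]
side [[381.1, 0.0, 280.3], [0.0, 381.1, 212.0], [0.0, 0.0, 1.0]] [[0.828, -0.56, 0.019], [-0.409, -0.627, -0.663], [0.384, 0.541, -0.749]] [-0.442, 0.269, 0.94]
wrist [[334.0, 0.0, 280.2], [0.0, 334.0, 206.8], [0.0, 0.0, 1.0]] [[0.384, 0.923, -0.003], [0.878, -0.365, 0.311], [0.286, -0.122, -0.951]] [-0.623, -0.042, 0.38]
```

View pics/top0.png

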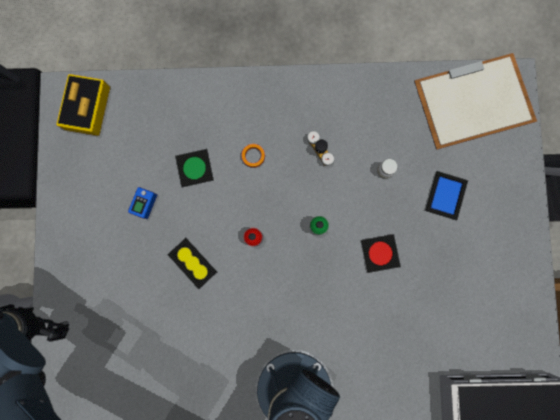

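View pics/side0.png

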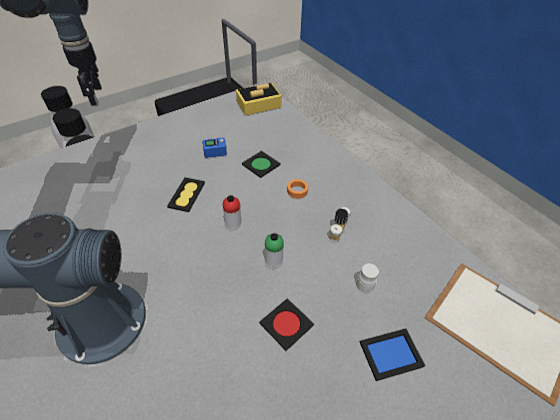

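View pics/wrist0.png

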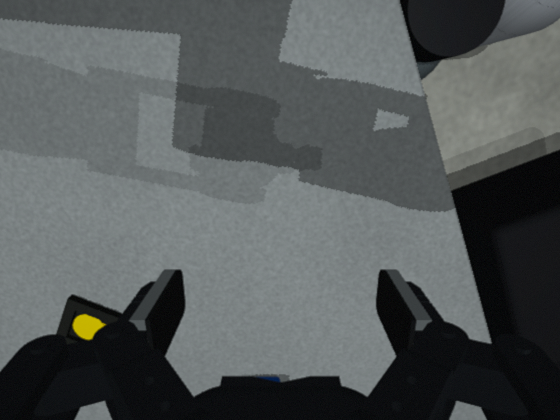

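```bash
cat > h.py <<'E'
import numpy as np,cv2
def ray(c,u,v,z):
    R,t,K=c["R"],c["t"],c["mtx"]; C=-R.T@t
    d=R.T@np.linalg.solve(K,[u,v,1.]); return C+d*(z-C[2])/d[2]
def depthpt(c,u,v):
    d=c["depth"][int(round(v)),int(round(u))]
    return c["R"].T@(np.linalg.solve(c["mtx"],[u,v,1.])*d-c["t"])
def cloud(c):
    h,w=c["depth"].shape; U,V=np.meshgrid(np.arange(w),np.arange(h))
    P=np.stack([U,V,np.ones_like(U)],-1).reshape(-1,3)@np.linalg.inv(c["mtx"]).T*c["depth"].reshape(-1,1)
    return ((P-c["t"])@c["R"]).reshape(h,w,3)
HUE=dict(red=[(0,8),(172,180)],green=[(40,85)],blue=[(95,125)],yellow=[(22,35)],orange=[(9,20)])
def mask(img,n,s=120,v=60):
    H=cv2.cvtColor(img,cv2.COLOR_RGB2HSV); m=np.zeros(img.shape[:2],bool)
    for a,b in HUE[n]: m|=(H[...,0]>=a)&(H[...,0]<=b)
    return (m&(H[...,1]>s)&(H[...,2]>v)).astype(np.uint8)
def blobs(m,amin=30):
    n,l,s,ce=cv2.connectedComponentsWithStats(m)
    out=[]
    for i in range(1,n):
        if s[i,4]>=amin:
            cs,_=cv2.findContours((l==i).astype(np.uint8),cv2.RETR_EXTERNAL,cv2.CHAIN_APPROX_NONE)
            out.append((s[i,4],ce[i],cv2.minAreaRect(cs[0]),cs[0][:,0,:]))
    return sorted(out,key=lambda o:-o[0])
E
python3 - <<'E'
from h import *
for n in ["top","side"]:
    c=dict(np.load(n+"0.npz")); print(n,"cam",-c["R"].T@c["t"])
    P=cloud(c)
    for col in HUE:
        for a,ce,r,ct in blobs(mask(c["img"],col)):
            px=[P[v,u] for u,v in ct]; zz=np.median(P[ct[:,1],ct[:,0],2])
            d=depthpt(c,*ce)
            z=d[2]
            # long axis in world
            box=cv2.boxPoints(r); e=max(((box[1]-box[0]),(box[2]-box[1])),key=np.linalg.norm)
            w=ray(c,*(np.array(r[0])+e/2),z)-ray(c,*(np.array(r[0])-e/2),z)
            print(col,a,np.round(ce),"depthpt",np.round(d,3),"zcontour",round(float(zz),3),"ray(4mm)",np.round(ray(c,*ce,.004)[:2],3),"box@4",np.round(ray(c,*r[0],.004)[:2],3),"long",round(float(np.linalg.norm(w)),3),"yaw",round(float(np.degrees(np.arctan2(w[1],w[0]))),1))
E
```

```text
top cam [0.3749905  0.00159757 1.37456195]
red 488 [380. 253.] depthpt [ 0.376 -0.259  0.003] zcontour 0.009 ray(4mm) [ 0.376 -0.259] box@4 [ 0.376 -0.258] long 0.069 yaw -91.4
red 236 [253. 237.] depthpt [0.428 0.099 0.114] zcontour 0.087 ray(4mm) [0.432 0.107] box@4 [0.433 0.108] long 0.045 yaw -91.4
green 419 [194. 168.] depthpt [0.639 0.277 0.006] zcontour 0.006 ray(4mm) [0.64  0.277] box@4 [0.639 0.277] long 0.065 yaw -91.5
green 206 [319. 225.] depthpt [ 0.455 -0.079  0.106] zcontour 0.091 ray(4mm) [ 0.461 -0.085] box@4 [ 0.461 -0.086] long 0.043 yaw -91.4
green 66 [138. 207.] depthpt [0.523 0.428 0.05 ] zcontour 0.047 ray(4mm) [0.529 0.443] box@4 [0.528 0.443] long 0.027 yaw -21.5
blue 833 [446. 195.] depthpt [ 0.539 -0.458  0.003] zcontour 0.007 ray(4mm) [ 0.539 -0.458] box@4 [ 0.539 -0.458] long 0.101 yaw -19.2
blue 416 [143. 203.] depthpt [0.535 0.414 0.049] zcontour 0.042 ray(4mm) [0.54  0.428] box@4 [0.539 0.431] long 0.079 yaw -21.5
yellow 1002 [ 89. 108.] depthpt [0.814 0.572 0.055] zcontour 0.05 ray(4mm) [0.83  0.594] box@4 [0.843 0.612] long 0.17 yaw -11.2
yellow 536 
[... 1452 characters left out ...]
7] box@4 [0.544 0.445] long 0.078 yaw -21.4
yellow 630 [259. 103.] depthpt [0.801 0.55  0.044] zcontour 0.056 ray(4mm) [0.833 0.603] box@4 [0.85  0.631] long 0.18 yaw -15.0
yellow 295 [186. 194.] depthpt [0.358 0.282 0.005] zcontour 0.004 ray(4mm) [0.358 0.283] box@4 [0.359 0.284] long 0.111 yaw 40.2
orange 875 [488. 346.] depthpt [ 0.744 -0.574  0.007] zcontour 0.004 ray(4mm) [ 0.746 -0.574] box@4 [ 0.809 -0.583] long 0.322 yaw -78.9
orange 254 [297. 188.] depthpt [ 0.677  0.113 -0.001] zcontour 0.022 ray(4mm) [0.674 0.109] box@4 [0.673 0.108] long 0.066 yaw -33.0
orange 34 [256.  94.] depthpt [0.801 0.572 0.07 ] zcontour 0.067 ray(4mm) [0.857 0.665] box@4 [0.859 0.664] long 0.052 yaw -40.3
```

```bash
cat >> h.py <<'E'
def plan(x,y,z,phi=None,s=None):
    """shift/turn to bring TCP to x,y,z with jaw axis at phi deg (mod 180)"""
    if s is None:
        from rig import state; s=state()
    R=np.array(s["eef_rot"]);p=np.array(s["eef_pos"]); d=R.T@(np.array([x,y,z])-p)*100
    cur=np.degrees(np.arctan2(R[1,1],R[0,1])); yaw=0
    if phi is not None: yaw=-((phi-cur+90)%180-90)
    print("cm",np.round(d,2),"yaw",round(yaw,1),"cur phi",round(cur,1),"tcp",np.round(p,4),"q6",round(float(s["joint_positions"][5]),1),"t",s["time"])
def rect_at(m,P,c,z):
    b=blobs(m,20)
    for a,ce,r,ct in b:
        w=np.array([ray(c,u,v,z)[:2] for u,v in ct]).astype(np.float32)*1000
        r=cv2.minAreaRect(w); bx=cv2.boxPoints(r); e=max((bx[1]-bx[0],bx[2]-bx[1]),key=np.linalg.norm)
        print("n",a,"px",np.round(ce),"c",np.round(np.array(r[0])/1000,4),"size",np.round(r[1],1),"yaw",round(float(np.degrees(np.arctan2(e[1],e[0]))),1),"mean",np.round(w.mean(0),1))
E
python3 - <<'E'
from h import *
for n in ["top","side"]:
    c=dict(np.load(n+"0.npz"));P=cloud(c); z=P[...,2]
    print(n)
    near=lambda x,y,r:(np.hypot(P[...,0]-x,P[...,1]-y)<r)
    print("pump");rect_at(((z>.036)&near(.535,.42,.08)).astype(np.uint8),P,c,.046)
    print("reg>33");rect_at(((z>.032)&near(.68,-.1,.09)).astype(np.uint8),P,c,.041)
    print("knob");rect_at(((z>.06)&near(.68,-.1,.09)).astype(np.uint8),P,c,.074)
    H=cv2.cvtColor(c["img"],cv2.COLOR_RGB2HSV)
    w=((H[...,2]>190)&(H[...,1]<70)&near(.68,-.1,.09)).astype(np.uint8); print("gauges"); rect_at(w,P,c,.041)
    print("jar"); rect_at(((z>.055)&near(.63,-.28,.08)).astype(np.uint8),P,c,.07)
E
python3 -c "
from h import *
plan(.456,-.08,.2,-10)"
```

```text
top
pump
n 511 px [141. 202.] c [0.5361 0.4204] size [53.8 79.3] yaw -21.4 mean [536.1 421. ]
reg>33
n 397 px [321. 147.] c [ 0.6824 -0.0974] size [110.3  41. ] yaw 31.4 mean [680.5 -96.5]
knob
n 137 px [321. 145.] c [ 0.6804 -0.0949] size [34.  36.3] yaw -46.2 mean [680.4 -94.7]
gauges
n 60 px [328. 158.] c [ 0.6503 -0.1155] size [22.9 23.4] yaw -1.9 mean [ 649.8 -114.9]
n 57 px [313. 136.] c [ 0.716  -0.0746] size [24.7 24.8] yaw -47.3 mean [715.9 -74.8]
jar
n 195 px [389. 166.] c [ 0.6156 -0.2822] size [41.4 42.2] yaw -47.6 mean [ 615.7 -281.9]
side
pump
n 243 px [214. 143.] c [0.5333 0.417 ] size [61.4 79.4] yaw -22.3 mean [533.3 417.3]
reg>33
n 332 px [340. 220.] c [ 0.6778 -0.0937] size [117.7  40.2] yaw 30.8 mean [678.4 -95.4]
knob
n 127 px [341. 213.] c [ 0.6775 -0.0977] size [45.  34.8] yaw 38.9 mean [677.1 -97.8]
gauges
n 72 px [336. 229.] c [ 0.6482 -0.1149] size [30.  28.8] yaw 50.8 mean [ 649.  -114.6]
n 22 px [346. 209.] c [ 0.7233 -0.0734] size [12.1 30. ] yaw -80.5 mean [722.7 -72.1]
jar
n 237 px [370. 271.] c [ 0.6138 -0.2841] size [50.2 41.9] yaw 26.5 mean [ 613.3 -284.4]
cm [-45.17 -52.24   5.63] yaw 77.3 cur phi 67.3 tcp [0.2407 0.5763 0.2556] q6 -10.2 t 0.15
```

Emit:
{"method": "step_arm", "body": {
  "rows": [
    [-3,-3.5,0,0],
    [-6,-7,0,0],
    [-9,-10.5,0,0],
    [-12,-14,0,0],
    [-15,-17.5,0,0]
  ],
  "fingers": 1
}}

```text
time: 0.65
eef_pos: [0.3119, 0.3557, 0.2562]
eef_rot: [[-0.923, 0.385, 0.0], [0.385, 0.923, -0.0], [-0.0, -0.0, -1.0]]
wrist_force: [0.3, 0.3, 1.0]
opening: 0.0856
```

Emit:
{"method": "step_arm", "body": {
  "rows": [
    [-3,-3.5,0,0],
    [-6,-7,0,0],
    [-9,-10.5,0,0],
    [-12,-14,0,0],
    [-15,-17.5,0,0]
  ]
}}

```text
time: 1.15
eef_pos: [0.3829, 0.1363, 0.2564]
eef_rot: [[-0.923, 0.385, 0.0], [0.385, 0.923, 0.0], [-0.0, 0.0, -1.0]]
wrist_force: [1.1, -0.5, -0.4]
opening: 0.0853
```

Emit:
{"method": "step_arm", "body": {
  "rows": [
    [-2.5,-3.5,0,8],
    [-5,-7,0,16],
    [-7.5,-10,0,24],
    [-10,-13,0,32],
    [-12.5,-15.5,0,40]
  ]
}}

```text
time: 1.65
eef_pos: [0.4383, -0.055, 0.2563]
eef_rot: [[-0.453, 0.892, -0.0], [0.892, 0.453, 0.0], [0.0, -0.0, -1.0]]
wrist_force: [1.3, 0.1, -0.3]
opening: 0.0855
```

```bash
python3 -c "
from h import *
plan(.456,-.08,.2,-10)
from rig import *
c=read_camera('wrist'); cv2.imwrite('pics/w1.png',c['img'][:,:,::-1]); print(-c['R'].T@c['t'])"
```

```text
cm [-3.03  0.45  5.63] yaw 36.9 cur phi 26.9 tcp [ 0.4383 -0.055   0.2563] q6 -48.6 t 1.65
[0.40323889 0.01506725 0.37345605]
```

View pics/w1.png

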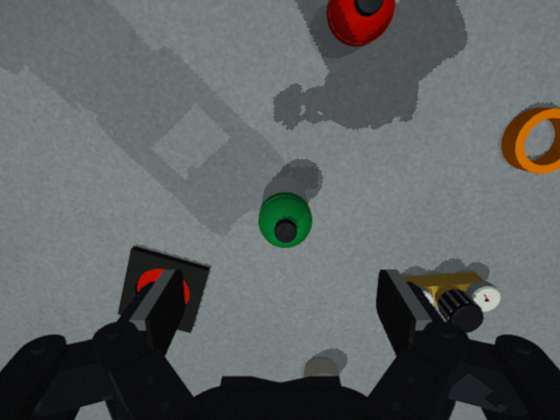

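```bash
cat >> h.py <<'E'
def capat(c,x,y,r=.03):
    # black cap: dark pixels whose z=.11 ray lies near x,y
    H=c["img"].max(2); m=(H<60).astype(np.uint8)
    for a,ce,rr,ct in blobs(m,25):
        w=ray(c,*ce,.11)
        if np.hypot(w[0]-x,w[1]-y)<r: print("cap",a,np.round(ce,1),np.round(w,4),depthpt(c,*ce).round(3))
E
python3 -c "
from h import *
from rig import *
c=read_camera('wrist'); capat(c,.456,-.08); capat(c,.4285,.1)
for n,col in ((.088,'green'),(.088,'red')): print(col);rect_at(mask(c['img'],col),None,c,n)
"
```

```text
cap 447 [283.3 221.8] [ 0.4556 -0.0786  0.11  ] [ 0.456 -0.079  0.109]
cap 51 [363.5   1.2] [0.4315 0.0916 0.11  ] [0.432 0.093 0.107]
green
n 1741 px [282. 211.] c [ 0.4551 -0.0798] size [48.3 49.9] yaw -7.8 mean [455.5 -77.3]
red
n 1716 px [356.  14.] c [0.4344 0.0866] size [50.1 23.5] yaw 26.7 mean [432.8  89.7]
n 549 px [150. 274.] c [ 0.3687 -0.1905] size [46.6 18.9] yaw 58.9 mean [ 370.8 -190.3]
n 90 px [185. 287.] c [ 0.4046 -0.1897] size [ 5.  23.6] yaw -63.7 mean [ 404.2 -189.8]
```

```bash
python3 -c "
from h import *
plan(.4556,-.0792,.068)"
```

```text
cm [-2.54  0.26 18.87] yaw 0 cur phi 27.0 tcp [ 0.4411 -0.0573  0.2566] q6 -48.7 t 1.75
```

Emit:
{"method": "step_arm", "body": {
  "rows": [
    [-2.54,0.26,0,0],
    [-2.54,0.26,4,0],
    [-2.54,0.26,8,0],
    [-2.54,0.26,10,0],
    [-2.54,0.26,10,0]
  ]
}}

```text
time: 2.25
eef_pos: [0.4499, -0.073, 0.1539]
eef_rot: [[-0.46, 0.888, -0.007], [0.888, 0.46, 0.003], [0.006, -0.005, -1.0]]
wrist_force: [-0.4, 1.0, 0.1]
opening: 0.0853
```

```bash
python3 -c "
from h import *
plan(.4556,-.0792,.068)"
```

```text
cm [-0.86  0.26  8.58] yaw 0 cur phi 27.4 tcp [ 0.4499 -0.073   0.1539] q6 -50.7 t 2.25
```

```bash
python3 -c "
from h import *
from rig import *
for i in range(5):
    s=state(); print(s['time'],np.round(s['eef_pos'],4),np.round(s['eef_rot'],3)[:,2],np.round(s['joint_velocities'],2),s['joint_positions'],np.round(s['wrist_force'],1)); read_camera('wrist')
"
```

```text
2.25 [ 0.4499 -0.073   0.1539] [-0.007  0.003 -1.   ] [ 0.22 -3.33 -2.63 -0.1   2.05  0.18] [-2.33161955e+01  2.75662593e+01  1.11242037e+02  1.29786684e-02
  4.16434633e+01 -5.07151538e+01] [-0.4  1.   0.1]
2.3 [ 0.4512 -0.0735  0.1554] [-0.004  0.002 -1.   ] [ 0.06 -2.57 -1.97 -0.05  0.28  0.23] [-2.33123060e+01  2.74172200e+01  1.11124086e+02  1.20140557e-02
  4.16961909e+01 -5.07114850e+01] [ 0.7 -0.5  0.8]
2.35 [ 0.4522 -0.074   0.1564] [-0.001  0.    -1.   ] [-0.04 -1.74 -1.25 -0.03 -0.09  0.06] [-2.33139015e+01  2.73103713e+01  1.11043941e+02  8.27198375e-03
  4.16936974e+01 -5.07060305e+01] [-0.5  0.9 -0.3]
2.4 [ 0.4528 -0.0743  0.1571] [ 0.001 -0.    -1.   ] [-0.05 -1.08 -0.69  0.02 -0.18  0.07] [-2.33197290e+01  2.72405414e+01  1.10997995e+02  6.52999517e-03
  4.16864200e+01 -5.07011515e+01] [ 0.4  0.4 -0.1]
2.45 [ 0.4532 -0.0745  0.1575] [ 0.002 -0.001 -1.   ] [-0.23 -0.49 -0.14 -0.09 -0.18  0.05] [-2.33243289e+01  2.72003665e+01  1.10978889e+02  6.68123122e-03
  4.16748043e+01 -5.07004744e+01] [1.3 0.1 0.4]
```

```bash
python3 -c "
from h import *
plan(.4556,-.0792,.068)"
```

```text
cm [-0.5  -0.02  8.96] yaw 0 cur phi 27.4 tcp [ 0.4532 -0.0746  0.1576] q6 -50.7 t 2.5
```

Emit:
{"method": "step_arm", "body": {
  "rows": [
    [-0.5,0,0,0],
    [-0.5,0,2,0],
    [-0.5,0,2,0],
    [-0.5,0,2,0],
    [-0.5,0,2,0]
  ]
}}

```text
time: 3.0
eef_pos: [0.455, -0.0792, 0.137]
eef_rot: [[-0.459, 0.888, 0.001], [0.888, 0.459, -0.0], [-0.001, 0.001, -1.0]]
wrist_force: [0.2, -0.7, 0.2]
opening: 0.0856
```

```bash
python3 -c "
from h import *
plan(.4556,-.0792,.068)"
```

```text
cm [-0.02  0.05  6.9 ] yaw 0 cur phi 27.3 tcp [ 0.455  -0.0792  0.137 ] q6 -51.1 t 3.0
```

Good; descend, settle, close.

Emit:
{"method": "step_arm", "body": {
  "rows": [
    [0,0.05,2,0],
    [0,0.05,4,0],
    [0,0.05,6,0],
    [0,0.05,6.9,0],
    [0,0.05,6.9,0]
  ]
}}

```text
time: 3.5
eef_pos: [0.4548, -0.0786, 0.0668]
eef_rot: [[-0.459, 0.888, -0.001], [0.888, 0.459, 0.001], [0.001, -0.001, -1.0]]
wrist_force: [0.5, 0.1, -0.2]
opening: 0.0854
```

Emit:
{"method": "step_arm", "body": {
  "rows": [
    [0,0,0,0],
    [0,0,0,0],
    [0,0,0,0]
  ]
}}

```text
time: 3.8
eef_pos: [0.4556, -0.0789, 0.0681]
eef_rot: [[-0.459, 0.888, 0.002], [0.888, 0.459, -0.001], [-0.001, 0.001, -1.0]]
wrist_force: [0.2, -1.0, -0.7]
opening: 0.0856
```

Emit:
{"method": "step_arm", "body": {
  "rows": [
    [0,0,0,0],
    [0,0,0,0],
    [0,0,0,0],
    [0,0,0,0],
    [0,0,0,0]
  ],
  "fingers": -1
}}

```text
time: 4.3
eef_pos: [0.4552, -0.0788, 0.0679]
eef_rot: [[-0.459, 0.888, 0.001], [0.888, 0.459, -0.0], [-0.001, 0.0, -1.0]]
wrist_force: [-1.1, -0.4, 6.2]
opening: 0.0492
```

Emit:
{"method": "step_arm", "body": {
  "rows": [
    [0,0,0,0],
    [0,0,0,0],
    [0,0,0,0],
    [0,0,0,0],
    [0,0,0,0]
  ]
}}

```text
time: 4.8
eef_pos: [0.4552, -0.0788, 0.0679]
eef_rot: [[-0.459, 0.888, 0.001], [0.888, 0.459, -0.0], [-0.001, 0.0, -1.0]]
wrist_force: [-0.3, -0.1, 6.8]
opening: 0.0488
```

```bash
python3 -c "
from h import *
plan(.639,.277,.131)
from rig import *
c=read_camera('wrist'); cv2.imwrite('pics/w2.png',c['img'][:,:,::-1])"
```

```text
cm [23.16 32.66 -6.31] yaw 0 cur phi 27.3 tcp [ 0.4552 -0.0788  0.0679] q6 -51.0 t 4.8
```

View pics/w2.png

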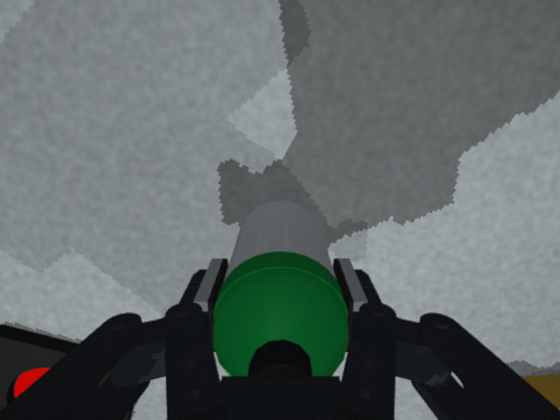

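Emit:
{"method": "step_arm", "body": {
  "rows": [
    [0,0,-1,0],
    [0,0,-2,0],
    [0,0,-3.5,0],
    [0,0,-4.5,0],
    [1,1.4,-4.5,0]
  ]
}}

```text
time: 5.35
eef_pos: [0.4633, -0.0645, 0.1139]
eef_rot: [[-0.457, 0.889, 0.002], [0.889, 0.457, -0.001], [-0.002, 0.001, -1.0]]
wrist_force: [0.7, 0.4, -4.0]
opening: 0.0488
```

Emit:
{"method": "step_arm", "body": {
  "rows": [
    [1.5,2.1,0,0],
    [3,4.2,0,0],
    [5,7,0,0],
    [7,9.8,0,0],
    [9,12.6,0,0]
  ]
}}

```text
time: 5.85
eef_pos: [0.5337, 0.0756, 0.1127]
eef_rot: [[-0.459, 0.888, -0.0], [0.888, 0.459, -0.0], [0.0, -0.0, -1.0]]
wrist_force: [-0.4, -0.5, -2.3]
opening: 0.0487
```

Emit:
{"method": "step_arm", "body": {
  "rows": [
    [2,2.8,0,0],
    [4,5.6,0,0],
    [6,8.4,0,0],
    [8,11.2,0,0],
    [9.5,13.4,0,0]
  ]
}}

```text
time: 6.35
eef_pos: [0.6092, 0.2223, 0.1125]
eef_rot: [[-0.46, 0.888, -0.0], [0.888, 0.46, 0.0], [0.0, 0.0, -1.0]]
wrist_force: [0.6, 0.5, -3.5]
opening: 0.0489
```

Emit:
{"method": "step_arm", "body": {
  "rows": [
    [1.5,2.1,0,0],
    [2.8,3.9,0,0],
    [3.4,4.8,0,0],
    [3.4,4.8,0,0],
    [3.4,4.8,0,0]
  ]
}}

```text
time: 6.85
eef_pos: [0.635, 0.2717, 0.1119]
eef_rot: [[-0.459, 0.888, -0.002], [0.888, 0.459, -0.001], [-0.0, -0.002, -1.0]]
wrist_force: [-0.9, -0.1, -3.9]
opening: 0.0485
```

```bash
python3 -c "
from h import *
plan(.639,.277,.072)
from rig import *
c=read_camera('top'); cv2.imwrite('pics/t3.png',c['img'][100:300,100:420,::-1].repeat(2,0).repeat(2,1))"
```

```text
cm [0.29 0.61 3.99] yaw 0 cur phi 27.3 tcp [0.635  0.2717 0.1119] q6 -13.4 t 6.85
```

View pics/t3.png

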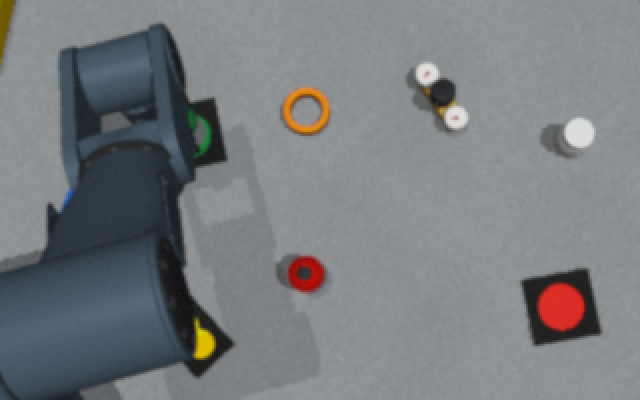

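Emit:
{"method": "step_arm", "body": {
  "rows": [
    [0.3,0.6,0,0],
    [0.3,0.6,1,0],
    [0.3,0.6,2,0],
    [0.3,0.6,2.5,0],
    [0.3,0.6,2.5,0]
  ]
}}

```text
time: 7.4
eef_pos: [0.6387, 0.2774, 0.0853]
eef_rot: [[-0.459, 0.889, -0.004], [0.889, 0.459, -0.001], [0.001, -0.004, -1.0]]
wrist_force: [0.0, 0.2, -3.6]
opening: 0.0489
```

```bash
python3 -c "
from h import *
plan(.639,.277,.072)
from rig import *
c=read_camera('wrist'); cv2.imwrite('pics/w3.png',c['img'][:,:,::-1]);
c=read_camera('side'); cv2.imwrite('pics/s3.png',c['img'][100:240,140:380,::-1].repeat(3,0).repeat(3,1))
plan(.639,.277,.072)"
```

```text
cm [-0.05  0.01  1.33] yaw 0 cur phi 27.3 tcp [0.6387 0.2774 0.0853] q6 -13.0 t 7.4
cm [-0.04 -0.11  1.48] yaw 0 cur phi 27.3 tcp [0.6398 0.2778 0.0868] q6 -13.0 t 7.5
```

View pics/w3.png

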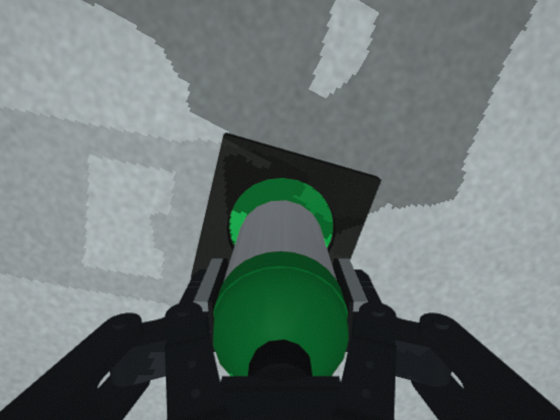

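View pics/s3.png

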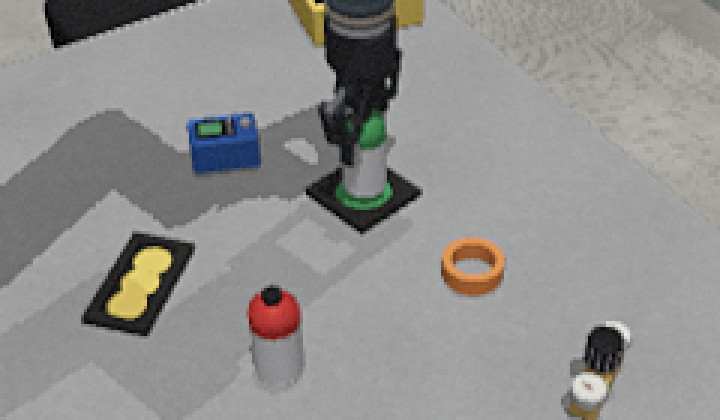

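Emit:
{"method": "step_arm", "body": {
  "rows": [
    [0,-0.1,0.5,0],
    [0,-0.1,1,0],
    [0,-0.1,1.3,0],
    [0,-0.1,1.4,0],
    [0,-0.1,1.4,0]
  ]
}}

```text
time: 8.0
eef_pos: [0.639, 0.2775, 0.073]
eef_rot: [[-0.459, 0.888, -0.0], [0.888, 0.459, -0.0], [0.0, -0.0, -1.0]]
wrist_force: [0.7, 0.1, -4.1]
opening: 0.0491
```

Emit:
{"method": "step_arm", "body": {
  "rows": [
    [0,0,0,0],
    [0,0,0,0]
  ]
}}

```text
time: 8.2
eef_pos: [0.6393, 0.2776, 0.0736]
eef_rot: [[-0.459, 0.888, 0.0], [0.888, 0.459, 0.0], [-0.0, 0.0, -1.0]]
wrist_force: [1.0, -0.4, -2.9]
opening: 0.049
```

Emit:
{"method": "step_arm", "body": {
  "rows": [
    [0,0,0.1,0],
    [0,0,0.2,0],
    [0,0,0.2,0],
    [0,0,0.2,0]
  ]
}}

```text
time: 8.6
eef_pos: [0.6393, 0.2776, 0.072]
eef_rot: [[-0.459, 0.888, 0.001], [0.888, 0.459, 0.0], [-0.0, 0.001, -1.0]]
wrist_force: [-0.5, -0.9, 1.6]
opening: 0.0488
```

Emit:
{"method": "step_arm", "body": {
  "rows": [
    [0,0,0,0],
    [0,0,0,0],
    [0,0,0,0],
    [0,0,0,0],
    [0,0,0,0]
  ],
  "fingers": 1
}}

```text
time: 9.1
eef_pos: [0.6392, 0.2775, 0.0713]
eef_rot: [[-0.459, 0.888, 0.0], [0.888, 0.459, 0.0], [-0.0, 0.0, -1.0]]
wrist_force: [0.9, 0.9, 0.1]
opening: 0.0857
```

Emit:
{"method": "step_arm", "body": {
  "rows": [
    [0,0,-1,0],
    [0,0,-3,0],
    [0,0,-6,0],
    [0,0,-9,0],
    [0,0,-12,0]
  ]
}}

```text
time: 9.6
eef_pos: [0.6391, 0.2775, 0.1932]
eef_rot: [[-0.459, 0.888, 0.001], [0.888, 0.459, 0.0], [-0.0, 0.001, -1.0]]
wrist_force: [0.0, 0.1, 0.8]
opening: 0.0857
```

```bash
python3 -c "
from h import *
from rig import *
c=read_camera('wrist'); cv2.imwrite('pics/w4.png',c['img'][:,:,::-1]); capat(c,.639,.277)
c=read_camera('side'); capat(c,.639,.277)
plan(.4287,.1003,.2,30)
plan(.536,.42,.2,68.6)"
```

```text
cap 785 [280.5 228.1] [0.6405 0.2762 0.11  ] [0.64  0.277 0.112]
cap 155 [279.4 183.7] [0.6263 0.302  0.11  ] [0.629 0.297 0.087]
cap 25 [260.6 139.9] [0.6377 0.2733 0.11  ] [0.639 0.275 0.108]
cm [ -6.02 -27.15  -0.52] yaw -2.7 cur phi 27.3 tcp [0.6423 0.2784 0.1977] q6 -13.0 t 9.7
cm [17.46 -2.94 -0.31] yaw -41.3 cur phi 27.3 tcp [0.6423 0.2784 0.1977] q6 -13.0 t 9.7
```

View pics/w4.png

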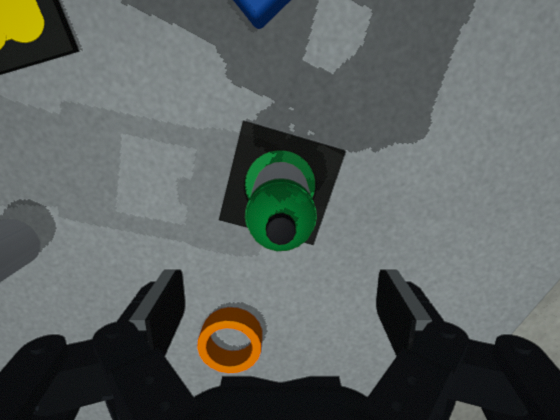

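Emit:
{"method": "step_arm", "body": {
  "rows": [
    [-1,-4.5,0,0],
    [-2,-9,0,0],
    [-3,-13.5,0,0],
    [-4,-18,0,0],
    [-5,-22.5,0,0]
  ]
}}

```text
time: 10.2
eef_pos: [0.4604, 0.1289, 0.1913]
eef_rot: [[-0.46, 0.888, -0.0], [0.888, 0.46, -0.0], [-0.0, -0.0, -1.0]]
wrist_force: [1.7, -1.2, -0.1]
opening: 0.0854
```

Emit:
{"method": "step_arm", "body": {
  "rows": [
    [-0.5,-2.6,0,0],
    [-1,-4.6,0,0],
    [-1,-4.6,0,0],
    [-1,-4.6,0,0],
    [-1,-4.6,0,0]
  ]
}}

```text
time: 10.7
eef_pos: [0.4273, 0.1001, 0.1915]
eef_rot: [[-0.459, 0.888, 0.002], [0.888, 0.459, 0.0], [-0.001, 0.002, -1.0]]
wrist_force: [-0.7, -0.7, -0.4]
opening: 0.0856
```

```bash
python3 -c "
from h import *
from rig import *
c=read_camera('wrist'); cv2.imwrite('pics/w5.png',c['img'][:,:,::-1]); capat(c,.4287,.1)
rect_at(mask(c['img'],'red'),None,c,.088)
plan(.4287,.1003,.068)"
```

```text
cap 737 [282.9 222.1] [0.4279 0.1037 0.11  ] [0.428 0.104 0.11 ]
n 3208 px [282. 206.] c [0.4276 0.1042] size [48.4 51.5] yaw -62.6 mean [427.4 104.4]
n 445 px [ 95. 412.] c [ 0.3671 -0.1356] size [29.6 17.2] yaw 27.3 mean [ 369.  -136.5]
cm [-0.05  0.12 12.34] yaw 0 cur phi 27.4 tcp [0.4272 0.1002 0.1914] q6 -28.8 t 10.75
```

View pics/w5.png

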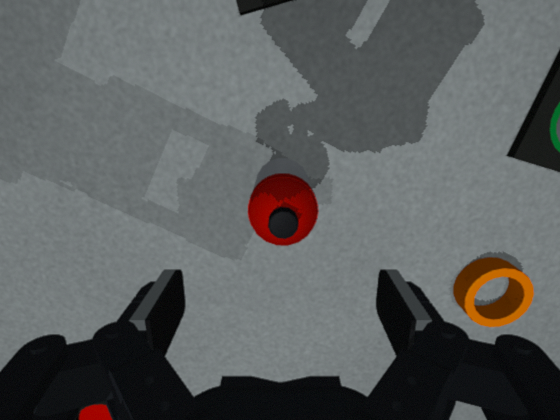

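Emit:
{"method": "step_arm", "body": {
  "rows": [
    [0.15,0.15,3,0],
    [0.15,0.15,6,0],
    [0.15,0.15,9,0],
    [0.15,0.15,11,0],
    [0.15,0.15,12.3,0]
  ]
}}

```text
time: 11.25
eef_pos: [0.4269, 0.1023, 0.0664]
eef_rot: [[-0.46, 0.888, -0.001], [0.888, 0.46, 0.0], [0.001, -0.001, -1.0]]
wrist_force: [-0.9, 1.4, -0.1]
opening: 0.0856
```

Emit:
{"method": "step_arm", "body": {
  "rows": [
    [0,0,0,0],
    [0,0,0,0],
    [0,0,0,0]
  ]
}}

```text
time: 11.55
eef_pos: [0.4273, 0.1021, 0.0688]
eef_rot: [[-0.459, 0.888, 0.002], [0.888, 0.459, -0.0], [-0.001, 0.001, -1.0]]
wrist_force: [-0.3, 0.4, -0.4]
opening: 0.0854
```

Emit:
{"method": "step_arm", "body": {
  "rows": [
    [0,0,0,0],
    [0,0,0,0],
    [0,0,0,0],
    [0,0,0,0],
    [0,0,0,0]
  ],
  "fingers": -1
}}

```text
time: 12.05
eef_pos: [0.4273, 0.1019, 0.0692]
eef_rot: [[-0.459, 0.889, 0.002], [0.889, 0.459, 0.0], [-0.001, 0.002, -1.0]]
wrist_force: [-0.1, 0.6, 6.4]
opening: 0.049
```

Emit:
{"method": "step_arm", "body": {
  "rows": [
    [0,0,0,0],
    [0,0,0,0],
    [0,0,0,0]
  ]
}}

```text
time: 12.35
eef_pos: [0.4273, 0.1019, 0.0692]
eef_rot: [[-0.459, 0.889, 0.002], [0.889, 0.459, 0.0], [-0.001, 0.002, -1.0]]
wrist_force: [0.7, 1.0, 6.4]
opening: 0.0489
```

```bash
python3 -c "
from h import *
from rig import *
plan(.376,-.259,.072)
c=read_camera('wrist'); cv2.imwrite('pics/w6.png',c['img'][:,:,::-1])"
```

```text
cm [-29.71 -21.11  -0.29] yaw 0 cur phi 27.3 tcp [0.4273 0.1019 0.0692] q6 -28.6 t 12.35
```

View pics/w6.png

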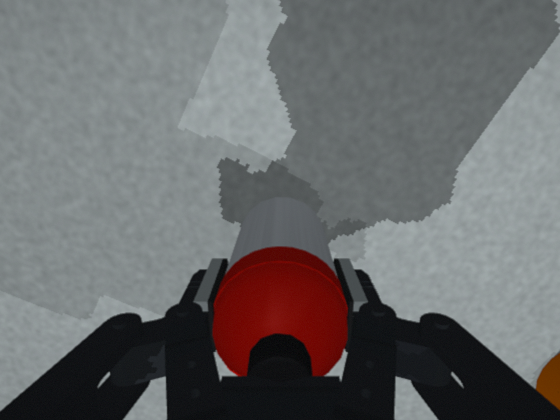

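Emit:
{"method": "step_arm", "body": {
  "rows": [
    [0,0,-1,0],
    [0,0,-2,0],
    [0,0,-3.5,0],
    [0,0,-4.5,0],
    [-1,-0.7,-4.5,0]
  ]
}}

```text
time: 12.9
eef_pos: [0.4258, 0.0901, 0.1148]
eef_rot: [[-0.461, 0.887, 0.004], [0.887, 0.461, -0.0], [-0.002, 0.004, -1.0]]
wrist_force: [-0.1, 0.1, -3.2]
opening: 0.0488
```

Emit:
{"method": "step_arm", "body": {
  "rows": [
    [-2,-1.4,0,0],
    [-4.5,-3.2,0,0],
    [-7,-5,0,0],
    [-9.5,-6.8,0,0],
    [-12,-8.5,0,0]
  ]
}}

```text
time: 13.4
eef_pos: [0.4035, -0.0575, 0.1131]
eef_rot: [[-0.459, 0.889, -0.001], [0.889, 0.459, 0.0], [0.001, -0.001, -1.0]]
wrist_force: [0.8, 0.0, -2.0]
opening: 0.0489
```

Emit:
{"method": "step_arm", "body": {
  "rows": [
    [-3,-2.1,0,0],
    [-6,-4.2,0,0],
    [-9,-6.4,0,0],
    [-11.5,-8.2,0,0],
    [-13.5,-9.6,0,0]
  ]
}}

```text
time: 13.9
eef_pos: [0.3801, -0.2224, 0.113]
eef_rot: [[-0.457, 0.889, -0.0], [0.889, 0.457, -0.0], [-0.0, -0.0, -1.0]]
wrist_force: [0.9, 0.2, -2.4]
opening: 0.0491
```

Emit:
{"method": "step_arm", "body": {
  "rows": [
    [-1.5,-1,0,0],
    [-2.7,-1.9,0,0],
    [-3.2,-2.3,0,0],
    [-3.2,-2.3,0,0],
    [-3.2,-2.3,0,0]
  ]
}}

```text
time: 14.4
eef_pos: [0.3749, -0.2579, 0.1132]
eef_rot: [[-0.459, 0.888, -0.001], [0.888, 0.459, 0.001], [0.002, -0.0, -1.0]]
wrist_force: [-0.4, -0.6, -2.6]
opening: 0.0488
```

```bash
python3 -c "
from h import *
from rig import *
plan(.376,-.259,.0732)
c=read_camera('wrist'); cv2.imwrite('pics/w7.png',c['img'][:,:,::-1])"
```

```text
cm [-0.15  0.05  3.99] yaw 0 cur phi 27.3 tcp [ 0.3749 -0.2579  0.1132] q6 -76.0 t 14.4
```

View pics/w7.png

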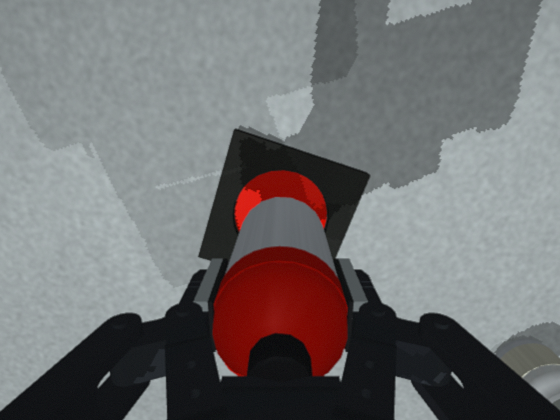

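Emit:
{"method": "step_arm", "body": {
  "rows": [
    [-0.15,0.05,1,0],
    [-0.15,0.05,2,0],
    [-0.15,0.05,3,0],
    [-0.15,0.05,3.6,0],
    [-0.15,0.05,3.8,0]
  ]
}}

```text
time: 14.95
eef_pos: [0.3761, -0.2594, 0.0741]
eef_rot: [[-0.459, 0.888, -0.002], [0.888, 0.459, 0.002], [0.002, -0.001, -1.0]]
wrist_force: [-0.7, -1.6, -1.6]
opening: 0.0488
```

Emit:
{"method": "step_arm", "body": {
  "rows": [
    [0,0,0,0],
    [0,0,0,0],
    [0,0,0,0]
  ]
}}

```text
time: 15.25
eef_pos: [0.3767, -0.2602, 0.0756]
eef_rot: [[-0.459, 0.888, 0.0], [0.888, 0.459, -0.001], [-0.001, 0.0, -1.0]]
wrist_force: [0.4, -0.8, -2.7]
opening: 0.0485
```

Emit:
{"method": "step_arm", "body": {
  "rows": [
    [0,0,0.1,0],
    [0,0,0.2,0],
    [0,0,0.25,0],
    [0,0,0.25,0],
    [0,0,0.25,0]
  ]
}}

```text
time: 15.75
eef_pos: [0.3767, -0.2601, 0.0732]
eef_rot: [[-0.459, 0.888, 0.0], [0.888, 0.459, -0.001], [-0.001, 0.0, -1.0]]
wrist_force: [-0.4, 1.0, 4.1]
opening: 0.0488
```

Emit:
{"method": "step_arm", "body": {
  "rows": [
    [0,0,0,0],
    [0,0,0,0],
    [0,0,0,0],
    [0,0,0,0],
    [0,0,0,0]
  ],
  "fingers": 1
}}

```text
time: 16.25
eef_pos: [0.3765, -0.26, 0.0727]
eef_rot: [[-0.459, 0.888, -0.0], [0.888, 0.459, 0.0], [0.0, -0.0, -1.0]]
wrist_force: [0.1, 0.4, 0.2]
opening: 0.0856
```

Emit:
{"method": "step_arm", "body": {
  "rows": [
    [0,0,-1,0],
    [0,0,-3,0],
    [0,0,-6,0],
    [0,0,-9,0],
    [0,0,-12,0]
  ]
}}

```text
time: 16.75
eef_pos: [0.3763, -0.2597, 0.1946]
eef_rot: [[-0.459, 0.888, 0.0], [0.888, 0.459, -0.0], [-0.0, 0.0, -1.0]]
wrist_force: [-0.1, -0.6, 0.2]
opening: 0.0856
```

```bash
python3 -c "
from h import *
from rig import *
c=read_camera('wrist'); cv2.imwrite('pics/w8.png',c['img'][:,:,::-1]); capat(c,.376,-.259)
c=read_camera('side'); capat(c,.376,-.259)
plan(.683,-.095,.2,31.5+90)"
```

```text
cap 736 [282.  225.8] [ 0.378  -0.2597  0.11  ] [ 0.377 -0.258  0.114]
cap 44 [289.1 302.8] [ 0.3781 -0.2614  0.11  ] [ 0.377 -0.263  0.115]
cm [ 0.8  34.74 -0.25] yaw 85.8 cur phi 27.3 tcp [ 0.3781 -0.2617  0.1968] q6 -76.0 t 16.85
```

View pics/w8.png

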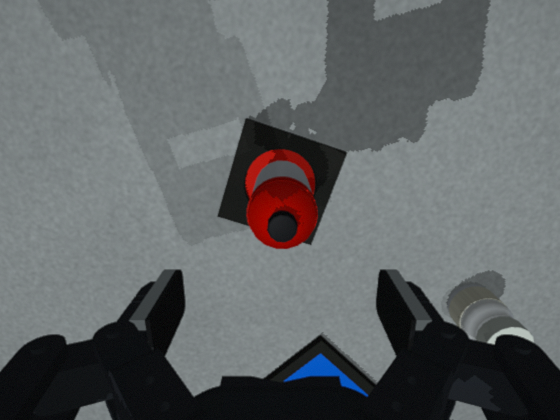

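Emit:
{"method": "step_arm", "body": {
  "rows": [
    [0,4,0,8],
    [0.1,8,0,16],
    [0.2,12,0,24],
    [0.3,16,0,32],
    [0.4,20,0,40]
  ]
}}

```text
time: 17.35
eef_pos: [0.5531, -0.1634, 0.1924]
eef_rot: [[0.225, 0.974, -0.001], [0.974, -0.225, 0.0], [0.0, -0.001, -1.0]]
wrist_force: [-0.1, -1.0, 0.2]
opening: 0.0852
```

```bash
python3 -c "
from h import *
plan(.683,-.095,.2,31.5+90)"
```

```text
cm [ 9.59 11.12 -0.78] yaw 45.5 cur phi -13.0 tcp [ 0.5531 -0.1634  0.1924] q6 -14.5 t 17.35
```

Emit:
{"method": "step_arm", "body": {
  "rows": [
    [2.4,2.8,-0.2,8],
    [4.8,5.6,-0.4,16],
    [7,8.2,-0.6,24],
    [8.8,10.2,-0.8,32],
    [9.6,11.1,-0.8,40]
  ]
}}

```text
time: 17.85
eef_pos: [0.6835, -0.0936, 0.2003]
eef_rot: [[0.798, 0.603, 0.001], [0.603, -0.798, 0.0], [0.001, 0.0, -1.0]]
wrist_force: [-0.2, -1.0, 0.3]
opening: 0.0857
```

Emit:
{"method": "step_arm", "body": {
  "rows": [
    [0,0,0,5.5],
    [0,0,0,5.5],
    [0,0,0,5.5],
    [0,0,0,5.5]
  ]
}}

```text
time: 18.25
eef_pos: [0.6812, -0.0955, 0.2005]
eef_rot: [[0.849, 0.528, -0.001], [0.528, -0.849, 0.0], [-0.001, -0.001, -1.0]]
wrist_force: [-0.6, -0.5, -0.2]
opening: 0.0854
```

```bash
python3 -c "
from h import *
from rig import *
plan(.683,-.095,.063,31.5+90)
c=read_camera('wrist'); cv2.imwrite('pics/w9.png',c['img'][:,:,::-1]); 
H=cv2.cvtColor(c['img'],cv2.COLOR_RGB2HSV)
rect_at(((H[...,2]>170)&(H[...,1]<50)).astype(np.uint8),None,c,.041)
P=cloud(c); z=P[...,2]; n=np.hypot(P[...,0]-.683,P[...,1]+.095)<.05
print('knob');rect_at(((z>.064)&(z<.09)&n).astype(np.uint8),None,c,.074)
"
```

```text
cm [ 0.19  0.06 13.75] yaw 0.4 cur phi -58.1 tcp [ 0.6812 -0.0955  0.2005] q6 40.9 t 18.25
n 654 px [278. 237.] c [ 0.6474 -0.1162] size [25.3 30.5] yaw -58.1 mean [ 648.4 -115.6]
n 277 px [277. 161.] c [ 0.7055 -0.0782] size [10.9 25. ] yaw -58.1 mean [705.7 -78.3]
n 73 px [556. 336.] c [ 0.7038 -0.4064] size [17.4  7.8] yaw 46.6 mean [ 704.5 -408.1]
n 64 px [281. 138.] c [ 0.7234 -0.0719] size [9.7 4.9] yaw 32.2 mean [723.3 -71.9]
knob
n 1682 px [278. 203.] c [ 0.6839 -0.0942] size [36.8 35.6] yaw 46.5 mean [684.7 -94. ]
```

View pics/w9.png

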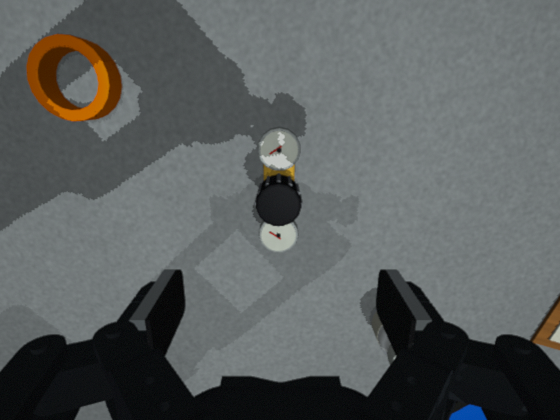

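Emit:
{"method": "step_arm", "body": {
  "rows": [
    [0.2,0,3,0],
    [0.2,0,6,0],
    [0.2,0,9,0],
    [0.2,0,12,0],
    [0.2,0,13.7,0]
  ]
}}

```text
time: 18.8
eef_pos: [0.6818, -0.0942, 0.0612]
eef_rot: [[0.85, 0.527, -0.004], [0.527, -0.85, 0.001], [-0.003, -0.003, -1.0]]
wrist_force: [-0.8, 0.3, 0.3]
opening: 0.0853
```

Emit:
{"method": "step_arm", "body": {
  "rows": [
    [0,0,0,0],
    [0,0,0,0],
    [0,0,0,0]
  ]
}}

```text
time: 19.1
eef_pos: [0.6848, -0.0948, 0.0658]
eef_rot: [[0.85, 0.527, 0.004], [0.527, -0.85, -0.001], [0.002, 0.003, -1.0]]
wrist_force: [-0.4, -0.1, 0.2]
opening: 0.0855
```

Emit:
{"method": "step_arm", "body": {
  "rows": [
    [0,0,0,0],
    [0,0,0,0],
    [0,0,0,0],
    [0,0,0,0],
    [0,0,0,0]
  ],
  "fingers": -1
}}

```text
time: 19.6
eef_pos: [0.6834, -0.0939, 0.0647]
eef_rot: [[0.85, 0.527, 0.0], [0.527, -0.85, 0.0], [0.0, -0.0, -1.0]]
wrist_force: [-2.2, 1.7, 6.2]
opening: 0.0345
```

Emit:
{"method": "step_arm", "body": {
  "rows": [
    [0,0,0,0],
    [0,0,0,0],
    [0,0,0,0],
    [0,0,0,0]
  ]
}}

```text
time: 20.0
eef_pos: [0.6834, -0.0939, 0.0646]
eef_rot: [[0.85, 0.527, -0.0], [0.527, -0.85, 0.0], [0.0, -0.0, -1.0]]
wrist_force: [-1.1, 1.4, 5.3]
opening: 0.0347
```

```bash
python3 -c "
from h import *
from rig import *
plan(.36,.284,.067,40.8+90)
c=read_camera('wrist'); cv2.imwrite('pics/w10.png',c['img'][:,:,::-1])"
```

```text
cm [ -7.55 -49.16  -0.22] yaw -9.0 cur phi -58.2 tcp [ 0.6834 -0.0939  0.0646] q6 41.1 t 20.0
```

View pics/w10.png

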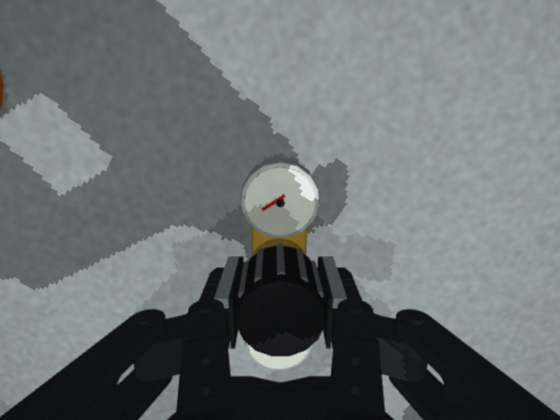

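Emit:
{"method": "step_arm", "body": {
  "rows": [
    [0,0,-1,0],
    [0,0,-2,0],
    [0,0,-3.5,0],
    [0,0,-4.5,0],
    [-0.2,-1.2,-4.5,0]
  ]
}}

```text
time: 20.55
eef_pos: [0.6783, -0.0869, 0.1117]
eef_rot: [[0.85, 0.526, 0.008], [0.526, -0.85, -0.003], [0.005, 0.007, -1.0]]
wrist_force: [0.5, -0.8, -4.9]
opening: 0.0348
```

Emit:
{"method": "step_arm", "body": {
  "rows": [
    [-0.4,-2.5,0,0],
    [-0.8,-5.5,0,0],
    [-1.4,-9,0,0],
    [-2,-12.8,0,0],
    [-2.6,-16.8,0,0]
  ]
}}

```text
time: 21.05
eef_pos: [0.563, 0.0451, 0.1089]
eef_rot: [[0.85, 0.527, -0.0], [0.527, -0.85, 0.0], [-0.0, -0.0, -1.0]]
wrist_force: [0.1, 1.1, -5.5]
opening: 0.0346
```

Emit:
{"method": "step_arm", "body": {
  "rows": [
    [-0.6,-4,0,-1.5],
    [-1.2,-8,0,-3],
    [-1.8,-12,0,-5],
    [-2.4,-16,0,-7],
    [-3,-19.6,0,-9]
  ]
}}

```text
time: 21.55
eef_pos: [0.4336, 0.196, 0.1092]
eef_rot: [[0.756, 0.655, -0.0], [0.655, -0.756, 0.0], [-0.0, -0.0, -1.0]]
wrist_force: [-0.2, -0.3, -5.8]
opening: 0.0348
```

```bash
python3 -c "
from h import *
plan(.36,.284,.1,40.8+90)"
```

```text
cm [  0.2  -11.47   0.93] yaw 0.1 cur phi -49.1 tcp [0.4336 0.196  0.1092] q6 59.9 t 21.55
```

Emit:
{"method": "step_arm", "body": {
  "rows": [
    [0,-3.5,0,0],
    [0.1,-6.5,0,0],
    [0.2,-9,0,0],
    [0.2,-10.5,0,0],
    [0.2,-11.5,0,0]
  ]
}}

```text
time: 22.05
eef_pos: [0.3605, 0.2839, 0.1092]
eef_rot: [[0.756, 0.655, -0.0], [0.655, -0.756, 0.0], [-0.0, -0.0, -1.0]]
wrist_force: [-0.3, 0.6, -5.4]
opening: 0.0345
```

Emit:
{"method": "step_arm", "body": {
  "rows": [
    [0,0,0,0],
    [0,0,0,0],
    [0,0,0,0]
  ]
}}

```text
time: 22.35
eef_pos: [0.363, 0.2826, 0.1089]
eef_rot: [[0.757, 0.653, 0.001], [0.653, -0.757, 0.0], [0.001, 0.0, -1.0]]
wrist_force: [0.2, -0.0, -5.3]
opening: 0.0346
```

```bash
python3 -c "
from h import *
from rig import *
plan(.36,.284,.0686,40.8+90)
c=read_camera('wrist'); cv2.imwrite('pics/w11.png',c['img'][:,:,::-1])
rect_at(mask(c['img'],'yellow'),None,c,.004)"
```

```text
cm [-0.14 -0.31  4.03] yaw -0.0 cur phi -49.2 tcp [0.363  0.2826 0.1089] q6 73.2 t 22.35
n 984 px [268. 155.] c [0.3914 0.3146] size [20.7 40.7] yaw -34.9 mean [391.3 314.2]
n 727 px [275. 241.] c [0.3487 0.271 ] size [30.7 43.4] yaw -47.9 mean [347.4 271.6]
```

View pics/w11.png

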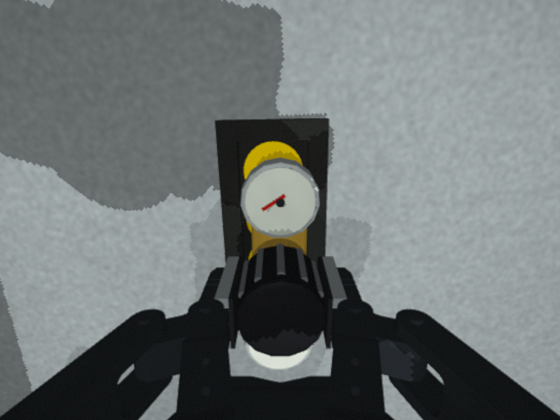

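Emit:
{"method": "step_arm", "body": {
  "rows": [
    [-0.15,-0.3,0.7,0],
    [-0.15,-0.3,1.6,0],
    [-0.15,-0.3,2.3,0],
    [-0.15,-0.3,2.5,0],
    [-0.15,-0.3,2.5,0]
  ]
}}

```text
time: 22.9
eef_pos: [0.3589, 0.284, 0.0831]
eef_rot: [[0.757, 0.654, -0.001], [0.654, -0.757, -0.001], [-0.002, -0.0, -1.0]]
wrist_force: [0.4, -0.3, -5.6]
opening: 0.0349
```

Emit:
{"method": "step_arm", "body": {
  "rows": [
    [0,0,0,0],
    [0,0,0,0]
  ]
}}

```text
time: 23.1
eef_pos: [0.3593, 0.2843, 0.084]
eef_rot: [[0.757, 0.654, 0.0], [0.654, -0.757, 0.0], [0.001, 0.0, -1.0]]
wrist_force: [0.1, -0.4, -5.0]
opening: 0.0347
```

```bash
python3 -c "
from h import *
from rig import *
plan(.36,.284,.0686,40.8+90)
c=read_camera('wrist'); cv2.imwrite('pics/w12.png',c['img'][:,:,::-1])"
```

```text
cm [0.03 0.07 1.54] yaw 0.0 cur phi -49.2 tcp [0.3593 0.2843 0.084 ] q6 73.5 t 23.1
```

View pics/w12.png

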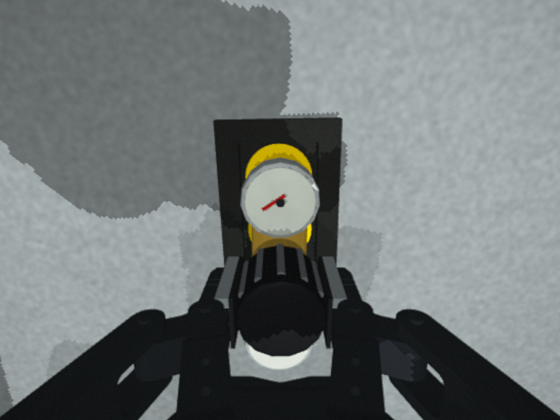

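Emit:
{"method": "step_arm", "body": {
  "rows": [
    [0,0,0.5,0],
    [0,0,1,0],
    [0,0,1.3,0],
    [0,0,1.5,0],
    [0,0,1.5,0]
  ]
}}

```text
time: 23.65
eef_pos: [0.359, 0.2841, 0.0687]
eef_rot: [[0.757, 0.654, -0.0], [0.654, -0.757, -0.0], [-0.0, -0.0, -1.0]]
wrist_force: [-2.1, -0.6, -5.5]
opening: 0.0348
```

Emit:
{"method": "step_arm", "body": {
  "rows": [
    [0,0,0,0],
    [0,0,0,0]
  ]
}}

```text
time: 23.85
eef_pos: [0.3592, 0.2842, 0.0688]
eef_rot: [[0.757, 0.654, 0.0], [0.654, -0.757, 0.0], [0.0, 0.0, -1.0]]
wrist_force: [0.3, -0.7, -5.6]
opening: 0.0344
```

Emit:
{"method": "step_arm", "body": {
  "rows": [
    [0,0,0.1,0],
    [0,0,0.1,0],
    [0,0,0.1,0]
  ]
}}

```text
time: 24.15
eef_pos: [0.3592, 0.2843, 0.0686]
eef_rot: [[0.757, 0.654, 0.001], [0.654, -0.757, 0.0], [0.001, 0.0, -1.0]]
wrist_force: [-1.5, -1.3, 5.4]
opening: 0.0349
```

Contact on the floor. Release.

Emit:
{"method": "step_arm", "body": {
  "rows": [
    [0,0,0,0],
    [0,0,0,0],
    [0,0,0,0],
    [0,0,0,0],
    [0,0,0,0]
  ],
  "fingers": 1
}}

```text
time: 24.65
eef_pos: [0.3592, 0.2842, 0.0677]
eef_rot: [[0.757, 0.654, 0.0], [0.654, -0.757, 0.0], [0.0, 0.0, -1.0]]
wrist_force: [-0.3, -0.5, 0.2]
opening: 0.0856
```

Emit:
{"method": "step_arm", "body": {
  "rows": [
    [0,0,-1,0],
    [0,0,-3,0],
    [0,0,-6,0],
    [0,0,-9,0],
    [0,0,-12,0]
  ]
}}

```text
time: 25.15
eef_pos: [0.3588, 0.2841, 0.1895]
eef_rot: [[0.757, 0.654, -0.0], [0.654, -0.757, -0.0], [-0.0, -0.0, -1.0]]
wrist_force: [0.4, -0.7, -0.2]
opening: 0.0853
```

```bash
python3 -c "
from h import *
from rig import *
c=read_camera('wrist'); cv2.imwrite('pics/w13.png',c['img'][:,:,::-1])
P=cloud(c); z=P[...,2]; n=np.hypot(P[...,0]-.36,P[...,1]-.284)<.08
rect_at(((z>.035)&(z<.09)&n).astype(np.uint8),None,c,.045)
print('knob');rect_at(((z>.068)&(z<.09)&n).astype(np.uint8),None,c,.078)
plan(.536,.42,.2,68.6)
plan(.536,.42,.2,68.6+180)"
```

```text
n 3143 px [279. 220.] c [0.3445 0.2707] size [72.3 41.5] yaw 40.9 mean [345.3 271.5]
n 1600 px [280. 154.] c [0.3882 0.3075] size [35.3 34.6] yaw 40.9 mean [387.8 307.6]
knob
n 1873 px [279. 212.] c [0.3602 0.284 ] size [36.2 36.5] yaw -3.3 mean [360.6 284.5]
cm [22.04  1.25 -0.46] yaw 62.2 cur phi -49.2 tcp [0.3611 0.2853 0.1935] q6 73.5 t 25.2
cm [22.04  1.25 -0.46] yaw 62.2 cur phi -49.2 tcp [0.3611 0.2853 0.1935] q6 73.5 t 25.2
```

View pics/w13.png

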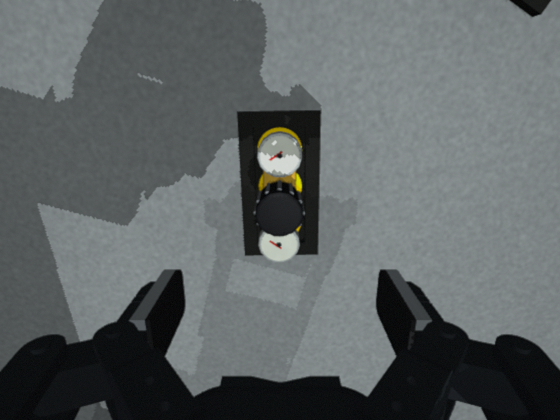

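Emit:
{"method": "step_arm", "body": {
  "rows": [
    [4.4,0.2,0,8],
    [8.8,0.5,0,16],
    [13.2,0.7,0,24],
    [17,1,0,32],
    [20,1.1,0,40]
  ]
}}

```text
time: 25.7
eef_pos: [0.5195, 0.4079, 0.1884]
eef_rot: [[1.0, 0.009, 0.002], [0.009, -1.0, 0.001], [0.002, -0.001, -1.0]]
wrist_force: [0.1, -0.3, -0.8]
opening: 0.0853
```

```bash
python3 -c "
from h import *
plan(.536,.42,.2,68.6)"
```

```text
cm [ 1.66 -1.2  -1.16] yaw 21.9 cur phi -89.5 tcp [0.5195 0.4079 0.1884] q6 118.0 t 25.7
```

Emit:
{"method": "step_arm", "body": {
  "rows": [
    [0.8,-0.6,0,8],
    [1.2,-1,0,16],
    [1.5,-1.2,0,22],
    [1.5,-1.2,0,22],
    [1.5,-1.2,0,22]
  ]
}}

```text
time: 26.2
eef_pos: [0.5321, 0.4186, 0.1879]
eef_rot: [[0.933, -0.359, -0.0], [-0.359, -0.933, -0.0], [-0.0, 0.0, -1.0]]
wrist_force: [0.1, -0.3, 0.4]
opening: 0.0855
```

Emit:
{"method": "step_arm", "body": {
  "rows": [
    [0,0,0,0],
    [0,0,0,0],
    [0,0,0,0]
  ]
}}

```text
time: 26.5
eef_pos: [0.5324, 0.4187, 0.1879]
eef_rot: [[0.933, -0.361, -0.0], [-0.361, -0.933, -0.0], [-0.0, 0.0, -1.0]]
wrist_force: [-0.2, 0.5, 0.4]
opening: 0.0854
```

```bash
python3 -c "
from h import *
from rig import *
plan(.536,.42,.038,68.6)
c=read_camera('wrist'); cv2.imwrite('pics/w14.png',c['img'][:,:,::-1])
P=cloud(c); z=P[...,2]; n=np.hypot(P[...,0]-.536,P[...,1]-.42)<.08
rect_at(((z>.043)&(z<.09)&n).astype(np.uint8),None,c,.046)
rect_at(((z>.039)&(z<.09)&n).astype(np.uint8),None,c,.046)"
```

```text
cm [ 0.29 -0.25 14.99] yaw 0.3 cur phi -111.1 tcp [0.5324 0.4187 0.1879] q6 139.9 t 26.5
n 5518 px [273. 196.] c [0.5377 0.4221] size [49.8 77.8] yaw -21.5 mean [538.7 421.7]
n 5834 px [273. 195.] c [0.538 0.422] size [50.9 78.6] yaw -21.6 mean [539.1 421.7]
```

View pics/w14.png

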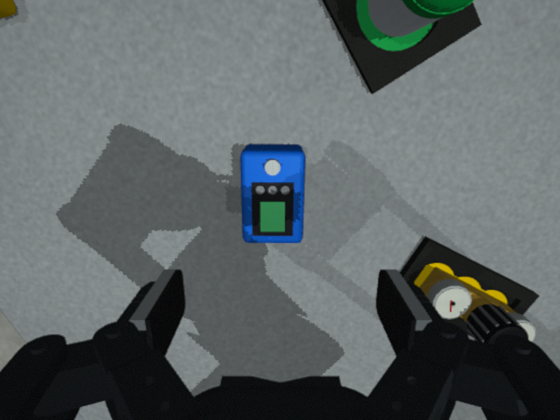

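Emit:
{"method": "step_arm", "body": {
  "rows": [
    [0.35,-0.45,1,0],
    [0.35,-0.45,5,0],
    [0.35,-0.45,9,0],
    [0.35,-0.45,12,0],
    [0.35,-0.45,14,0]
  ]
}}

```text
time: 27.05
eef_pos: [0.5361, 0.421, 0.044]
eef_rot: [[0.933, -0.361, -0.004], [-0.361, -0.933, -0.002], [-0.003, 0.003, -1.0]]
wrist_force: [0.3, -0.4, 0.2]
opening: 0.0853
```

Emit:
{"method": "step_arm", "body": {
  "rows": [
    [0,0,0.5,0],
    [0,0,1,0],
    [0,0,1,0],
    [0,0,1,0]
  ]
}}

```text
time: 27.45
eef_pos: [0.5383, 0.4223, 0.0391]
eef_rot: [[0.932, -0.361, 0.002], [-0.361, -0.932, 0.001], [0.002, -0.002, -1.0]]
wrist_force: [-0.4, -0.0, 0.2]
opening: 0.0851
```

Emit:
{"method": "step_arm", "body": {
  "rows": [
    [0,0,0,0],
    [0,0,0,0],
    [0,0,0,0],
    [0,0,0,0],
    [0,0,0,0]
  ],
  "fingers": -1
}}

```text
time: 27.95
eef_pos: [0.5383, 0.4225, 0.0392]
eef_rot: [[0.932, -0.361, 0.002], [-0.361, -0.932, 0.002], [0.002, -0.002, -1.0]]
wrist_force: [-0.5, 0.5, 6.5]
opening: 0.0514
```

Emit:
{"method": "step_arm", "body": {
  "rows": [
    [0,0,0,0],
    [0,0,0,0],
    [0,0,0,0]
  ]
}}

```text
time: 28.25
eef_pos: [0.5383, 0.4225, 0.0392]
eef_rot: [[0.932, -0.361, 0.002], [-0.361, -0.932, 0.002], [0.002, -0.002, -1.0]]
wrist_force: [-0.2, 0.6, 6.0]
opening: 0.051
```

```bash
python3 -c "
from h import *
from rig import *
plan(.539,-.458,.042,-19+90)
c=read_camera('wrist'); cv2.imwrite('pics/w15.png',c['img'][:,:,::-1])"
```

```text
cm [31.88 82.07 -0.42] yaw -2.2 cur phi -111.2 tcp [0.5383 0.4225 0.0392] q6 140.0 t 28.25
```

View pics/w15.png

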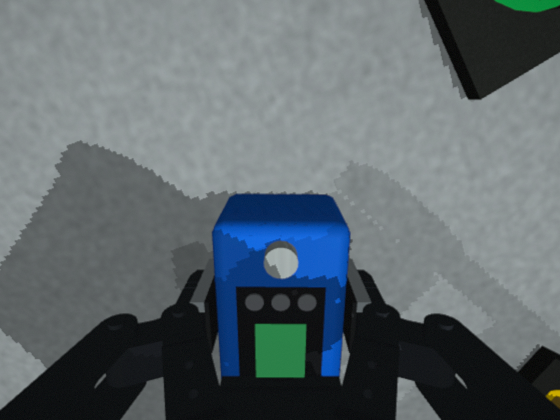

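Emit:
{"method": "step_arm", "body": {
  "rows": [
    [0,0,-1,0],
    [0,0,-2,0],
    [0,0,-3.5,0],
    [0,0,-4.5,0],
    [0,0,-4.5,0]
  ]
}}

```text
time: 28.8
eef_pos: [0.5387, 0.4225, 0.0853]
eef_rot: [[0.932, -0.361, 0.004], [-0.361, -0.932, 0.002], [0.003, -0.003, -1.0]]
wrist_force: [0.2, 0.3, -3.4]
opening: 0.0508
```

Emit:
{"method": "step_arm", "body": {
  "rows": [
    [0.4,1.5,0,0],
    [1.1,4.2,0,0],
    [2,7.8,0,0],
    [2.9,11.3,0,0],
    [3.8,14.9,0,0]
  ]
}}

```text
time: 29.3
eef_pos: [0.5187, 0.268, 0.0828]
eef_rot: [[0.933, -0.361, 0.0], [-0.361, -0.933, -0.0], [0.0, -0.0, -1.0]]
wrist_force: [1.1, -1.2, -4.2]
opening: 0.0508
```

Emit:
{"method": "step_arm", "body": {
  "rows": [
    [1.1,3.9,0,0],
    [2.2,7.8,0,0],
    [3.3,11.7,0,0],
    [4.4,15.6,0,0],
    [5.5,19.4,0,0]
  ]
}}

```text
time: 29.8
eef_pos: [0.5002, 0.0668, 0.083]
eef_rot: [[0.933, -0.361, 0.001], [-0.361, -0.933, -0.0], [0.001, -0.0, -1.0]]
wrist_force: [0.4, 0.4, -3.9]
opening: 0.0519
```

Emit:
{"method": "step_arm", "body": {
  "rows": [
    [1.1,3.9,0,0],
    [2.2,7.8,0,0],
    [3.3,11.5,0,0],
    [4.7,15.2,0,0],
    [6.1,18.8,0,0]
  ]
}}

```text
time: 30.3
eef_pos: [0.4891, -0.1309, 0.0831]
eef_rot: [[0.932, -0.362, 0.001], [-0.362, -0.932, -0.0], [0.001, 0.0, -1.0]]
wrist_force: [1.0, -0.1, -4.5]
opening: 0.0511
```

```bash
python3 -c "
from h import *
plan(.49,-.29,.084)
plan(.539,-.458,.084,71)"
```

```text
cm [ 5.83 14.81 -0.09] yaw 0 cur phi -111.2 tcp [ 0.4891 -0.1309  0.0831] q6 83.6 t 30.3
cm [16.48 28.7  -0.08] yaw -2.2 cur phi -111.2 tcp [ 0.4891 -0.1309  0.0831] q6 83.6 t 30.3
```

Emit:
{"method": "step_arm", "body": {
  "rows": [
    [1.4,3.6,0,0],
    [2.8,7.2,0,0],
    [4.2,10.8,0,0],
    [5.5,13.9,0,0],
    [7,17,0,0]
  ]
}}

```text
time: 30.8
eef_pos: [0.4926, -0.3144, 0.0829]
eef_rot: [[0.932, -0.362, -0.0], [-0.362, -0.932, 0.0], [-0.0, -0.0, -1.0]]
wrist_force: [0.7, 1.4, -3.6]
opening: 0.0512
```

Emit:
{"method": "step_arm", "body": {
  "rows": [
    [2.4,3,0,0],
    [4.8,6,0,0],
    [7,9,0,-1],
    [8.6,11,0,-2.2],
    [9.4,11.7,0,-2.2]
  ]
}}

```text
time: 31.3
eef_pos: [0.5387, -0.4592, 0.0829]
eef_rot: [[0.945, -0.327, 0.002], [-0.327, -0.945, -0.003], [0.002, 0.002, -1.0]]
wrist_force: [0.2, -0.6, -3.5]
opening: 0.051
```

Emit:
{"method": "step_arm", "body": {
  "rows": [
    [0,0,0,0],
    [0,0,0,0],
    [0,0,0,0]
  ]
}}

```text
time: 31.6
eef_pos: [0.5378, -0.4534, 0.0823]
eef_rot: [[0.946, -0.324, -0.002], [-0.324, -0.946, 0.003], [-0.003, -0.002, -1.0]]
wrist_force: [0.1, 0.2, -4.3]
opening: 0.0508
```

```bash
python3 -c "
from h import *
from rig import *
plan(.54,-.457,.0432,71)
c=read_camera('wrist'); cv2.imwrite('pics/w16.png',c['img'][:,:,::-1])"
```

```text
cm [0.34 0.27 3.91] yaw 0.1 cur phi -108.9 tcp [ 0.5378 -0.4534  0.0823] q6 59.7 t 31.6
```

View pics/w16.png

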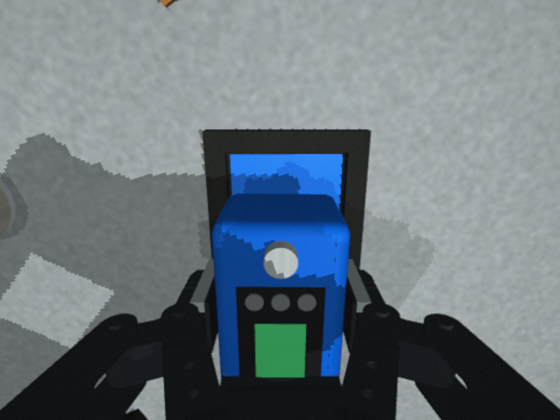

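Emit:
{"method": "step_arm", "body": {
  "rows": [
    [0.35,0.3,0.5,0],
    [0.35,0.3,1.2,0],
    [0.35,0.3,2,0],
    [0.35,0.3,2.4,0],
    [0.35,0.3,2.4,0]
  ]
}}

```text
time: 32.15
eef_pos: [0.54, -0.459, 0.0572]
eef_rot: [[0.946, -0.325, -0.002], [-0.325, -0.946, 0.002], [-0.003, -0.001, -1.0]]
wrist_force: [0.2, 0.3, -3.7]
opening: 0.0514
```

Emit:
{"method": "step_arm", "body": {
  "rows": [
    [0,0,0,0],
    [0,0,0,0],
    [0,0,0,0]
  ]
}}

```text
time: 32.45
eef_pos: [0.5409, -0.4601, 0.0592]
eef_rot: [[0.946, -0.325, 0.001], [-0.325, -0.946, -0.001], [0.001, 0.0, -1.0]]
wrist_force: [-0.3, 0.4, -3.5]
opening: 0.0512
```

```bash
python3 -c "
from h import *
from rig import *
plan(.54,-.457,.0432,71)
c=read_camera('wrist'); cv2.imwrite('pics/w17.png',c['img'][:,:,::-1])"
```

```text
cm [-0.19 -0.26  1.6 ] yaw 0.0 cur phi -109.0 tcp [ 0.5409 -0.4601  0.0592] q6 59.6 t 32.45
```

View pics/w17.png

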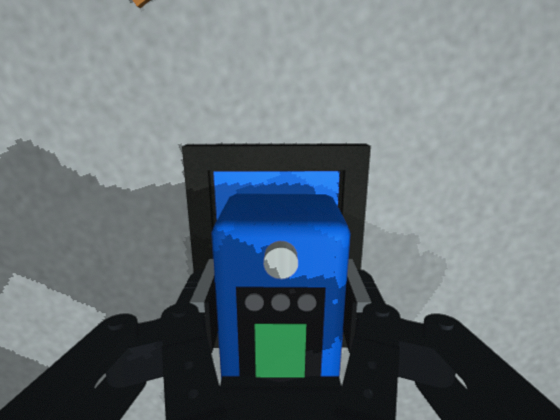

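Emit:
{"method": "step_arm", "body": {
  "rows": [
    [-0.15,-0.2,0.4,0],
    [-0.15,-0.2,0.9,0],
    [-0.15,-0.2,1.3,0],
    [-0.15,-0.2,1.5,0],
    [-0.15,-0.2,1.5,0]
  ]
}}

```text
time: 33.0
eef_pos: [0.5399, -0.4574, 0.0436]
eef_rot: [[0.946, -0.325, -0.0], [-0.325, -0.946, 0.0], [-0.0, -0.0, -1.0]]
wrist_force: [0.1, -0.0, -4.7]
opening: 0.0511
```

Emit:
{"method": "step_arm", "body": {
  "rows": [
    [0,0,0,0],
    [0,0,0,0],
    [0,0,0,0]
  ]
}}

```text
time: 33.3
eef_pos: [0.54, -0.4575, 0.0438]
eef_rot: [[0.946, -0.325, 0.0], [-0.325, -0.946, -0.0], [0.0, 0.0, -1.0]]
wrist_force: [-0.8, -0.3, -4.2]
opening: 0.0508
```

Emit:
{"method": "step_arm", "body": {
  "rows": [
    [0,0,0.1,0],
    [0,0,0.15,0],
    [0,0,0.15,0],
    [0,0,0.15,0]
  ]
}}

```text
time: 33.7
eef_pos: [0.5401, -0.4576, 0.0432]
eef_rot: [[0.946, -0.325, 0.0], [-0.325, -0.946, -0.0], [0.0, 0.0, -1.0]]
wrist_force: [-2.5, 0.9, 4.5]
opening: 0.0511
```

Emit:
{"method": "step_arm", "body": {
  "rows": [
    [0,0,0,0],
    [0,0,0,0],
    [0,0,0,0],
    [0,0,0,0],
    [0,0,0,0]
  ],
  "fingers": 1
}}

```text
time: 34.2
eef_pos: [0.54, -0.4575, 0.0422]
eef_rot: [[0.946, -0.325, 0.0], [-0.325, -0.946, -0.0], [0.0, 0.0, -1.0]]
wrist_force: [-0.0, -0.1, 0.5]
opening: 0.0854
```

Emit:
{"method": "step_arm", "body": {
  "rows": [
    [0,0,-1,0],
    [0,0,-3,0],
    [0,0,-6,0],
    [0,0,-9,0],
    [0,0,-12,0]
  ]
}}

```text
time: 34.7
eef_pos: [0.54, -0.4575, 0.1642]
eef_rot: [[0.946, -0.325, 0.0], [-0.325, -0.946, -0.0], [0.001, 0.0, -1.0]]
wrist_force: [-0.6, -0.5, -0.1]
opening: 0.0852
```

Emit:
{"method": "step_arm", "body": {
  "rows": [
    [0,0,-3,0],
    [0,0,-6,0],
    [0,0,-6,0],
    [0,0,-6,0]
  ]
}}

```text
time: 35.1
eef_pos: [0.5402, -0.4577, 0.2238]
eef_rot: [[0.946, -0.325, 0.002], [-0.325, -0.946, -0.002], [0.002, 0.001, -1.0]]
wrist_force: [-0.4, 0.6, -0.4]
opening: 0.0856
```

```bash
python3 -c "
from h import *
from rig import *
c=read_camera('wrist'); cv2.imwrite('pics/w18.png',c['img'][:,:,::-1])
P=cloud(c); z=P[...,2]; n=np.hypot(P[...,0]-.539,P[...,1]+.458)<.08
rect_at(((z>.043)&(z<.09)&n).astype(np.uint8),None,c,.050)
c=read_camera('top'); cv2.imwrite('pics/t18.png',c['img'][:,:,::-1]);P=cloud(c); z=P[...,2]
for nm,x,y,h in (('jar',.616,-.282,.07),('red',.376,-.259,.114),('green',.639,.277,.114),('knob',.36,.284,.078)):
  print(nm);rect_at(((np.abs(z-h)<.025)&(np.hypot(P[...,0]-x,P[...,1]-y)<.06)).astype(np.uint8),None,c,h)
print('tape');rect_at(mask(c['img'],'orange'),None,c,.025)
c0=dict(np.load('top0.npz'));rect_at(mask(c0['img'],'orange'),None,c0,.025)
c=read_camera('side'); cv2.imwrite('pics/s18.png',c['img'][:,:,::-1])
print(state()['time'])"
```

```text
n 4701 px [280. 190.] c [ 0.5399 -0.4591] size [51.1 77.6] yaw -19.0 mean [ 540.7 -459.4]
jar
n 206 px [389. 167.] c [ 0.6157 -0.2796] size [44.8 42.5] yaw 88.4 mean [ 614.9 -280. ]
red
green
n 235 px [188. 161.] c [0.6359 0.2705] size [47.5 45.6] yaw 17.3 mean [635.9 269.8]
knob
n 156 px [188. 264.] c [0.359  0.2797] size [38.6 32.5] yaw 88.6 mean [358.9 279.8]
tape
n 805 px [472. 106.] c [ 0.8137 -0.5519] size [213.4 303.2] yaw -75.7 mean [ 800.4 -555. ]
n 252 px [253. 155.] c [0.6686 0.1022] size [67.1 65.2] yaw 88.5 mean [668.4 101. ]
n 121 px [558. 296.] c [ 0.2293 -0.7406] size [  8.3 126.2] yaw -5.1 mean [ 230.7 -742.7]
n 28 px [77. 90.] c [0.8769 0.6226] size [55.6 15. ] yaw 1.5 mean [878.9 622.2]
n 815 px [471. 106.] c [ 0.8137 -0.5518] size [213.4 303.3] yaw -75.7 mean [ 800.4 -555. ]
n 255 px [253. 155.] c [0.6686 0.1022] size [67.1 65.2] yaw 88.5 mean [668.5 101. ]
n 40 px [558. 286.] c [ 0.2712 -0.7444] size [ 8.3 25.4] yaw -5.1 mean [ 271.2 -744.4]
35.25
```

View pics/w18.png

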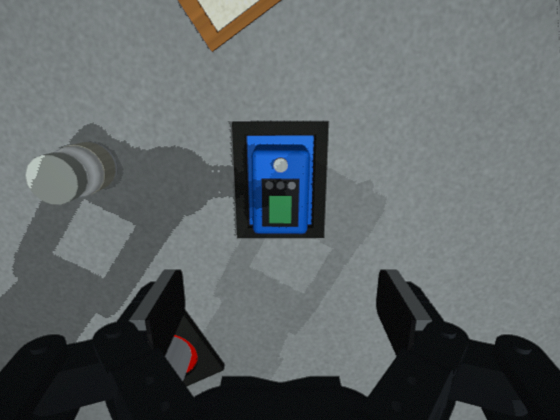

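View pics/t18.png

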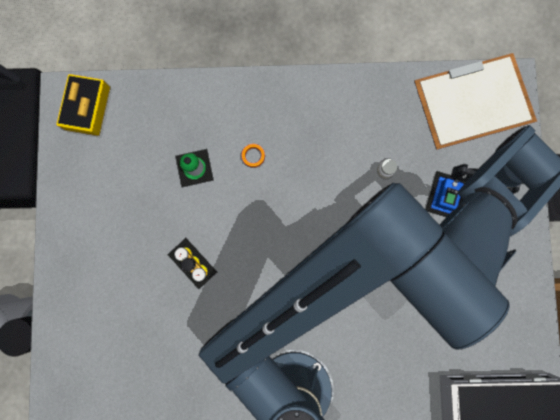

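View pics/s18.png

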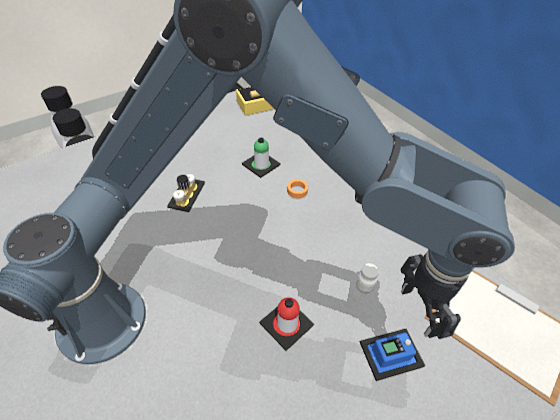

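```bash
python3 -c "
from rig import *
hand_in(); print(state()['time'])"
```

```text
the job is handed in; nothing more can be done
the job is handed in; nothing more can be done
```

I put all four pieces in their own pockets and handed the job in at about 35 s of robot time. The hand-in reports no verdict, so these are my own last checks, all taken after release:

| Piece | Measured centre (m) | Tray centre (m) | Axis |
|---|---|---|---|
| Green canister | (0.640, 0.276) | (0.639, 0.277) | – |
| Red canister | (0.378, -0.260) | (0.376, -0.259) | – |
| Regulator | (0.360, 0.284) | (0.360, 0.284) | 40.9° against about 41° |
| Pump | (0.540, -0.459) | (0.539, -0.458) | -19.0° against about -19° |

- **Seating:** I lowered each piece until the wrist force showed it touching the pocket floor, and only then let go. In the last side view all four stand upright.
- **Bystanders:** the tape roll did not move between the first and last top views. The jar's measured shift of about 3 mm is within the noise of that view.
- **Disagreements:** one top-view reading put the green canister about 7 mm off. That came from using the cap's height for points on the lower shoulder; with the right height it agrees to about 2 mm. The top-view depth mask put the regulator's knob about 4 mm off the wrist camera's value, still well within tolerance. The arm hid the red canister in the last top view, so I checked it with the wrist camera and the side picture.

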